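# Flush the squaring jig and hold the forming block in its corner

## Robot

A 6-joint arm with a two-finger parallel gripper is mounted at the origin on the work surface. World frame = base frame: x ahead of the robot, y to its left, z up, the work surface at z = 0. Lengths are in m, angles in rad, forces in N, time in s.
With the tool pointing down it reaches from about 0.4 to 0.925 m from the base axis. Payload 3.4 kg.
Tool frame: the origin (TCP) lies midway between the tips of the shut fingers; the grasp point (between the pads) lies 19 mm behind it; z points along the fingers, y is the line along which they close (so a half turn about z gives the same grasp; the last joint's range is limited). The gripper opens to 85 mm and grips with 20 to 120 N. Pads are 22 mm wide; open, the fingers measure 114 mm over their backs; the gripper's body (76 mm by 85 mm) begins 54 mm behind the grasp point. The pads swing forward as they close: fully open they stand 13 mm farther back than shut.
Start: joints at [1.24, 0.307, 1.506, -0, 1.328, -0.073], TCP at [0.147, 0.556, 0.197] pointing down, gripper open.
Joint ranges: [-3.12, 3.12], [-1.05, 2.28], [0.14, 2.33], [-1.42, 4.57], [0.1, 2.73], [-2.68, 2.68]. Speed limits (rad/s): [2.57, 2.57, 3.14, 3.14, 3.14, 3.14].

## Interface

Orientations are given as a rotation vector (axis times angle).
In Python, from bench import ctrl gives the robot as it stands. The module is installed in compiled form; this text tells all that it offers.
- The arm moves only by the shell command python3 -m handwheel 'ROWS' [FORCE]. ROWS is a JSON object whose one key "commands" holds a list that holds one entry, the list of rows, each a list of 7 numbers: the turn, a rotation vector about the tool's x, y, z in rad, then the shift along the tool's x, y, z in cm, then the finger opening in cm, from 0 to 8.54. A call has 1 to 20 rows; each row is the pose to reach, as a shift and turn from the pose commanded when the call began, along the tool's axes at that moment; what a row does not reach only later rows make up. A row lasts 1/10 s, in which the tool goes at most 50 mm and 8.59 degrees, less where a joint would pass 70% of its speed; a pose out of reach is approached as far as the arm can. A call with a gripper value outside its range is refused whole. The fingers move at their own pace and stop on an object; FORCE is the grip in N (left out, the last holds). Time passes only in rows, so rows that repeat a pose let the fingers close. It gives the time, the measured TCP pose, the force, the opening and the grip force at its end, in the units of the state.
- ctrl.get_state(): the state, without advancing time (a new reading comes with each control period).
- ctrl.capture(name): name is "scene" or "top" or "wrist"; returns (picture, depth): 384x512x3 uint8, red, green, blue; 384x512 float32, m along the optical axis (not along the pixel's ray), 0 where there is no reading.
- ctrl.camera_params(name): a dict with "camera_matrix" (3x3 intrinsics, pixels), "R" (3x3) and "t" (3): a world point X has camera coordinates R X + t; the wrist camera has in their place "hand_eye" (4x4, takes a point from camera to tool coordinates, whose origin is the TCP and whose axes are the flange's). Camera axes: x right, y down, z forward; pixel columns grow to the right and rows downward; lengths in m; the calibration is good to about 2 mm. A picture is of the moment at which its call begins: read the wrist's pose just before it. camera_params takes no time and is no camera call.
- ctrl.finish_job(): hands the job in; it is judged then, once.
Trained networks look in the newest picture that a camera, given by its name, has taken for a name from the list of things; names that differ only in an ending like _2 or _b are one class to them, and where a whole thing is asked for, a point or a joint stands for the part that bears it (a point fixed in the world has none). Each returns a list of dicts, best first, with "confidence" (0 to 1); they miss things now and then, are a little off and sometimes report something else, mostly with a low value. They report only what shows in the picture. A call takes as long as a camera call. They do not tell look-alikes from the thing itself.
- ctrl.regions_of(camera, thing): "pixels" (384x512 bool, what is visible of it).
- ctrl.tip_of(camera, thing): "point" ([x, y, z] in m, in the coordinates of the camera as it stood for that picture, good to about 4 mm: a listed point, or the origin of a listed thing).
The state is a dict: "clock": time; "joint_positions": joint angles; "qd": joint speeds; "effort": joint torques, N m; "eef_pos": TCP position; "orientation": TCP orientation; "force": force on the tool from outside, world axes, zero at the start; "torque": the same for the moment, N m; "finger_gap": finger opening in m; "finger_force": force on a finger pad.
Only numpy, scipy, OpenCV 4.12 (cv2) and the standard library are available. Lean on these libraries where they do the work, as an engineer would, in place of code of your own. Each camera call takes 0.05 s, during which the arm holds its last target. There are 200 camera calls.

## Task

First flush the squaring jig: press the sprung nozzle cap of the cleaner bottle all the way down and let it spring back up. Then set the steel forming block upright and flat on the jig's plate and press it squarely into the corner so that it bears on both fences at once, and finish while still holding it pressed there: do not let go. Leave the charcoal brick, the crucible and the black tray where they are.

Things in the scene. Friction and masses are not known exactly. Their poses are not given: they have to be found in the camera images.
- jig: Squaring jig, fixed to the bench: a bare steel plate 160 x 160 mm, 10 mm thick, with two low aluminium fences on its top, ground smooth and oiled (friction with the block about 0.25). Origin: centre of the plate's underside, on the bench. z up. The fences stand along its +x edge and its +y edge and meet in the (+x, +y) corner; the -x and -y sides are open.
- fence_far: The jig's fence along its +x edge: aluminium bar 12 mm thick (jig x), 150 mm long (jig y), 16 mm high, standing on the plate. Origin: centre of its underside; axes as the jig's. Its inner face, towards the jig's -x, lies 6 mm from the origin
- fence_side: The jig's fence along its +y edge: aluminium bar 136 mm long (jig x), 12 mm thick (jig y), 16 mm high, standing on the plate. Origin: centre of its underside; axes as the jig's. Its inner face, towards the jig's -y, lies 6 mm from the origin
- corner (a point): The inner corner: where the inner faces of both fences meet the top of the plate, 62 mm along x and 62 mm along y from the jig's centre and 10 mm above the bench; axes as the jig's
- bottle: White cleaner bottle, 54 mm across, fixed in a 68 mm steel cup screwed to the bench beside the open -y side of the jig, its nozzle pointing roughly along the jig's +y. Origin: centre of the underside, on the bench; z up. With its cap it stands 114 mm high
- cap_top (a point): Centre of the top face of the bottle's grey nozzle cap, a flat disc 28 mm across and 13 mm high with a short nozzle at its side; 114 mm above the bench when up; moves with the cap. z up
- cap (a joint): Travel of the nozzle cap: 0 = up (at rest), grows as it is pushed straight down, 0.006 m = fully down on its stop. Sprung: it starts to move at 2 N, is fully down at 5 N, and springs back by itself when released
- block: Loose plain steel forming block, about 0.66 kg (0.53 to 0.79): a base 60 mm (its x) x 46 mm (its y) x 22 mm high, and centred on the base an upright tang 36 mm (x) x 20 mm (y), rising from 22 to 56 mm above the underside. Take it by the tang, 20 mm wide across y. Origin: centre of the underside; z up. It stands upright on the bench; any side may face either fence
- brick: Charcoal soldering brick, dark grey, 70 x 48 x 28 mm, loose. Origin: centre of the underside. To be left alone
- crucible: White ceramic crucible bowl, 68 mm across, 36 mm high, loose. Origin: centre of the underside. To be left alone
- tray: Black square tray with solder shot, 85 x 85 x 14 mm, loose. Origin: centre of the underside. To be left alone
Mind the look-alikes: they are no part of the job. What is shaped like the block but orange is not meant. What is meant by the bottle is not orange, and is the larger of those in its own colour.

How it is judged:
On the way, in this order (a step that is already met when the one before it is completed fails the run):
1. the nozzle cap is pressed fully down (value of joint cap above 0.005 m), for 0.05 s.
2. the cap is let spring back up (value of joint cap below 0.001 m), for 0.1 s.
3. the block stands flat on the jig's plate (z of block in the frame of jig between 0.007 and 0.0125 m and angle between block's own z axis and vertical below 0.06 rad and x of block in the frame of jig between -0.075 and 0.062 m and y of block in the frame of jig between -0.075 and 0.062 m), for 0.1 s.
At the end, for the whole second after the job is handed in: The block stands upright (within 0.06 rad) and flat on the jig's plate (underside within about 2.5 mm), square to the fences within 0.06 rad, at rest, touching both fences with more than 1.5 N each, with the robot's fingers still on it with more than 1.5 N; the nozzle cap is up (all of step 3 and (angle between the x axis of block and the x axis of jig, either way round below 0.06 rad or angle between the x axis of block and the y axis of jig, either way round below 0.06 rad) and contact force between block and fence_far above 1.5 N and contact force between block and fence_side above 1.5 N and contact force between the fingers and block above 1.5 N and linear speed of block below 0.01 m/s and value of joint cap below 0.001 m); the arm keeps its last pose, push and grip.
It fails at once if the charcoal brick is moved by more than 20 mm (distance of brick from where it was at the start of the episode above 0.02 m).
It fails at once if the crucible is moved by more than 20 mm (distance of crucible from where it was at the start of the episode above 0.02 m).
It fails at once if the black tray is moved by more than 20 mm (distance of tray from where it was at the start of the episode above 0.02 m).
It also fails if it takes over 64 s, if anything falls off the work surface, if the arm or the gripper's body presses on something with over 40 N, if the wrist force passes 120 N, or if a joint passes its speed limit or range.

## Working session

There is one attempt and no reset: what is moved stays moved. The work goes in short steps, Python scripts to look and compute and a shell command to move; the robot and the scene stay as the last step left them, time stands still between calls to the robot, and variables do not carry over. Pictures are saved under pics/ and viewed, at most 10 in all, crops included, and the job is handed in when it is done.

```bash
mkdir -p pics; cat > h.py <<'E'
import numpy as np,cv2
from bench import ctrl
from scipy.spatial.transform import Rotation as R
def save(n,cam,crop=None,s=1):
    im,d=ctrl.capture(cam)
    o=im if crop is None else im[crop[1]:crop[3],crop[0]:crop[2]]
    cv2.imwrite('pics/'+n,cv2.resize(o[:,:,::-1],None,fx=s,fy=s,interpolation=cv2.INTER_CUBIC)); return im,d
def toworld(cam,p):
    c=ctrl.camera_params(cam); return np.asarray(c["R"]).T@(np.asarray(p)-np.asarray(c["t"]).ravel())
def cloud(cam,d):
    c=ctrl.camera_params(cam);K=np.asarray(c["camera_matrix"]);v,u=np.mgrid[:384,:512]
    P=np.stack([(u-K[0,2])/K[0,0]*d,(v-K[1,2])/K[1,1]*d,d],-1)
    return (P-np.asarray(c["t"]).ravel())@np.asarray(c["R"])
def pix(cam,X):
    c=ctrl.camera_params(cam);q=np.asarray(c["camera_matrix"])@(np.asarray(c["R"])@X+np.asarray(c["t"]).ravel());return q[:2]/q[2]
E
python3 - <<'E'
from h import *
ims=[]
for cam in("scene","top"):
    im,d=save(cam+'.png',cam,s=1.5)
    for t in("jig","corner","bottle","cap_top","block","brick","crucible","tray","fence_far","fence_side"):
        for r in ctrl.tip_of(cam,t)[:4]:
            w=toworld(cam,r["point"]);print(cam,t,round(r["confidence"],2),w.round(3),pix(cam,w).round())
print(ctrl.get_state())
E
```

```text
scene jig 0.69 [0.585 0.027 0.001] [249. 249.]
scene corner 0.94 [0.656 0.077 0.01 ] [247. 279.]
scene bottle 0.91 [ 0.548 -0.123 -0.004] [214. 210.]
scene bottle 0.81 [ 0.435 -0.153  0.002] [232. 179.]
scene cap_top 0.64 [ 0.558 -0.224  0.117] [178. 164.]
scene cap_top 0.38 [ 0.437 -0.155  0.083] [230. 159.]
scene block 0.79 [0.407 0.124 0.006] [321. 221.]
scene block 0.75 [0.323 0.242 0.001] [376. 224.]
scene block 0.62 [ 0.446  0.251 -0.002] [357. 259.]
scene brick 0.91 [0.502 0.378 0.003] [398. 307.]
scene brick 0.71 [0.591 0.095 0.001] [270. 265.]
scene crucible 0.88 [0.607 0.29  0.001] [339. 320.]
scene tray 0.75 [ 0.621 -0.412  0.002] [120. 176.]
scene tray 0.59 [ 0.545 -0.126  0.113] [210. 180.]
scene tray 0.46 [ 0.61   0.289 -0.002] [338. 322.]
scene tray 0.35 [0.653 0.015 0.008] [227. 264.]
scene fence_side 0.8 [0.594 0.095 0.003] [269. 266.]
scene fence_side 0.27 [ 0.544 -0.126  0.114] [210. 179.]
top jig 0.56 [0.583 0.03  0.   ] [245. 161.]
top corner 0.87 [0.656 0.084 0.009] [227. 139.]
top corner 0.29 [0.588 0.094 0.014] [224. 159.]
top bottle 0.9 [ 0.563 -0.22   0.004]
[... 801 characters left out ...]
0.012] [224. 158.]
{'clock': 1.1, 'joint_positions': array([ 1.23947402e+00,  3.06815730e-01,  1.50641591e+00,  4.75118315e-05,
        1.32841715e+00, -7.35159498e-02]), 'qd': array([ 0.00275034,  0.00047236,  0.00017455,  0.00068496,  0.0013445 ,
       -0.00013213]), 'effort': array([ 1.54308022e-03, -4.57494843e+01, -2.52343082e+01, -1.24431153e-04,
        9.72826492e-04,  7.35877705e-06]), 'eef_pos': array([0.14661318, 0.55598377, 0.19728987]), 'orientation': array([-4.03851248e-01, -3.11547007e+00,  7.18078920e-05]), 'force': array([-0.08090571,  0.03075448, -0.2955432 ]), 'torque': array([-0.030948  ,  0.04429502,  0.02400686]), 'finger_force': 0.0, 'finger_gap': 0.08536842980521951}
```

View pics/scene.png

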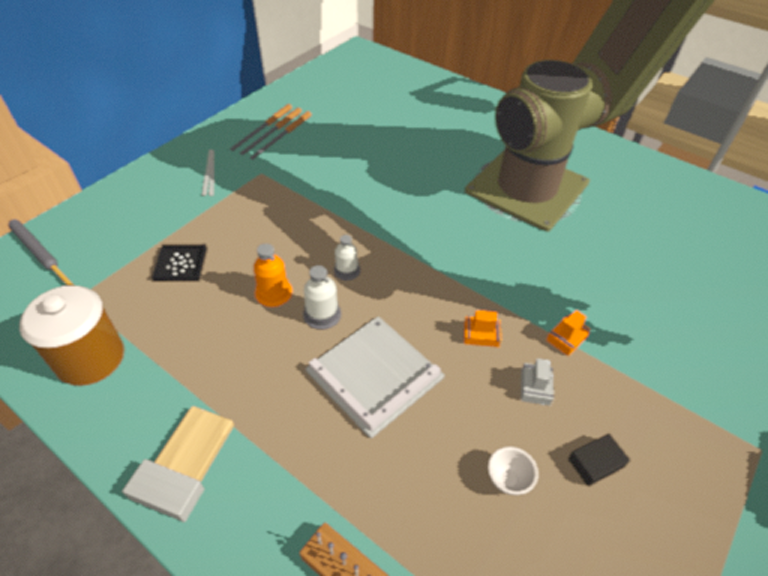

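View pics/top.png

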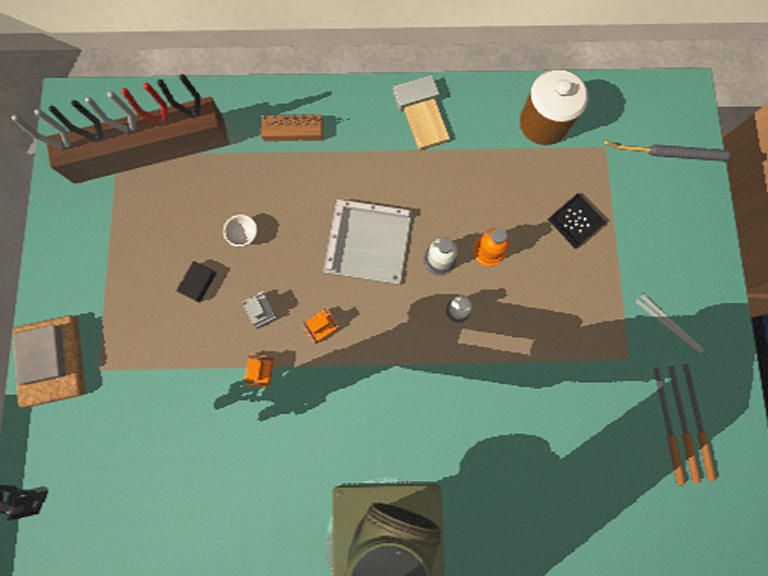

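The pictures give these candidates (scene-image pixels, unscaled):
- **Bottles:** white at (214,200), smaller white at (231,170), orange at (180,185). The larger white one at (214,200), beside the jig, fits the description.
- **Blocks:** grey at (358,255), orange at (321,218) and (378,222). The grey steel one fits.

Next I'll confirm both in one crop and measure poses with depth.

```bash
python3 - <<'E'
from h import *
im,d=save('crop.png','scene',(160,140,420,330),3)
for cam in("scene","top"):
    im,d=(im,d) if cam=="scene" else ctrl.capture(cam)
    C=cloud(cam,d);x,y,z=C[...,0],C[...,1],C[...,2]
    def rect(m,n):
        p=C[m][:,:2]; 
        if len(p)<8: print(cam,n,'few',len(p));return
        r=cv2.minAreaRect((p*1000).astype(np.float32)); print(cam,n,len(p),'c',np.round(r[0],1),'s',np.round(r[1],1),'a',round(r[2],1),'mean',p.mean(0).round(4),'z',np.median(C[m][:,2]).round(4))
    near=lambda a,b,r:(np.hypot(x-a,y-b)<r)
    rect(near(.546,-.121,.04)&(z>.108),'cap')
    rect(near(.444,.25,.05)&(z>.050)&(z<.07),'tangtop')
    rect(near(.444,.25,.05)&(z>.012)&(z<.026),'base')
    rect(near(.585,.027,.13)&(z>.006)&(z<.013)&(y>-.09),'plate')
    f=near(.585,.027,.14)&(z>.021)&(z<.031)&(y>-.08); rect(f,'fences')
    rect(f&(x>.635),'far');rect(f&(y>.075)&(x<.635),'side')
E
```

```text
scene cap 103 c [ 545.8 -116. ] s [29.9 30.3] a 37.9 mean [ 0.5471 -0.1167] z 0.1141
scene tangtop 131 c [445.5 248.2] s [36.5 19. ] a 27.5 mean [0.4464 0.2489] z 0.0559
scene base 299 c [444.5 248.5] s [62.3 47.4] a 27.3 mean [0.4547 0.2498] z 0.0221
scene plate 2920 c [598.5   4.2] s [205.6 196.8] a 79.5 mean [0.5825 0.0269] z 0.0104
scene fences 655 c [585.9  28.8] s [150.5 148.4] a 80.0 mean [0.6259 0.0571] z 0.0263
scene far 407 c [653.2  19.2] s [ 35.6 152.3] a 0.2 mean [0.6529 0.0316] z 0.0263
scene side 247 c [580.3  99.5] s [ 13.3 112.8] a 79.4 mean [0.5813 0.0996] z 0.0261
top cap 85 c [ 542.3 -115.8] s [25.7 33.4] a 28.0 mean [ 0.5435 -0.1167] z 0.114
top tangtop 90 c [442.6 249.7] s [36.7 20. ] a 28.0 mean [0.4425 0.2496] z 0.0562
top base 190 c [443.  249.2] s [60.3 46.6] a 26.8 mean [0.4398 0.2454] z 0.0224
top plate 1877 c [581.1  27.5] s [244.9 228.2] a 1.7 mean [0.573  0.0262] z 0.0102
top fences 373 c [584.8  30.8] s [148.7 148.6] a 80.6 mean [0.6218 0.0564] z 0.0264
top far 224 c [645.9  21.1] s [148.6  33.4] a 84.7 mean [0.65 0.03] z 0.0263
top side 144 c [578.  100.9] s [ 12.3 112.3] a 80.2 mean [0.5774 0.1009] z 0.0267
```

View pics/crop.png

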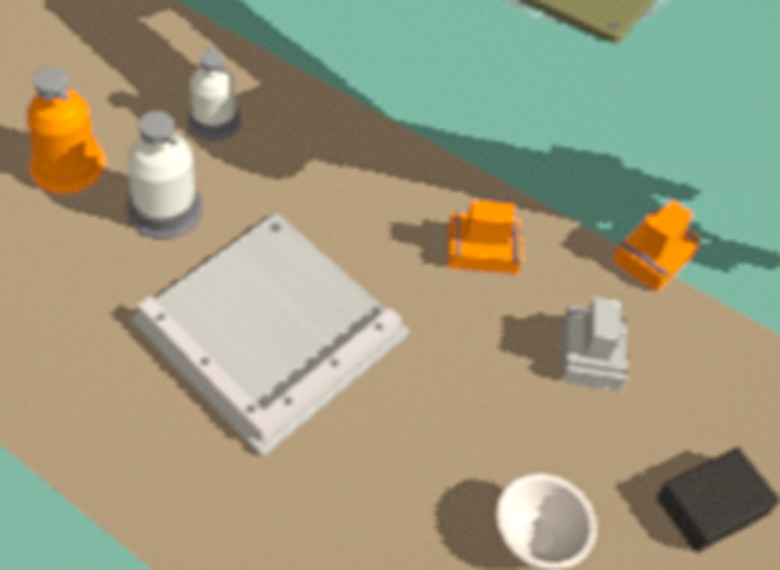

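The crop confirms both: the grey block at crop (597,342) is the only non-orange one, and the large white bottle at (162,175) is clearly bigger than the white one at (212,100). The jig yaw is about -10°, its centre about (0.585,0.030), and the block's x axis is at about 27.5°.

```bash
cat >> h.py <<'E'
def go(p,closing=None):
    s=ctrl.get_state();Rm=R.from_rotvec(s["orientation"]).as_matrix()
    a=np.degrees(np.arctan2(Rm[1,1],Rm[0,1]));o="" 
    if closing is not None:
        dl=(closing-a+90)%180-90; o=f" world yaw change {dl:.2f} deg -> turn z {-np.radians(dl):.4f} rad (alt {-np.radians(dl-np.sign(dl)*180):.3f})"
    print("shift cm",(100*Rm.T@(np.asarray(p)-s["eef_pos"])).round(2),"tool-y yaw",a.round(2),o,"j",s["joint_positions"].round(2),'F',s["force"].round(1),"t",round(s["clock"],2),s["eef_pos"].round(4))
E
python3 -c "
from h import *
go([.546,-.118,.16]);go([.546,-.118,.197],80)"
```

```text
shift cm [-55.8  -54.99   3.73] tool-y yaw 75.23  j [ 1.24  0.31  1.51 -0.    1.33 -0.07] F [-0.4  0.2 -0.4] t 1.2 [0.1466 0.556  0.1973]
shift cm [-5.580e+01 -5.499e+01  3.000e-02] tool-y yaw 75.23  world yaw change 4.77 deg -> turn z -0.0832 rad (alt 3.058) j [ 1.24  0.31  1.51 -0.    1.33 -0.07] F [-0.4  0.2 -0.4] t 1.2 [0.1466 0.556  0.1973]
```

```bash
python3 -m handwheel '{"commands":[[[0,0,0,-33.5,-22,0,0],[0,0,0,-33.5,-22,0,0],[0,0,0,-33.5,-22,0,0],[0,0,0,-33.5,-22,0,0],[0,0,0,-33.5,-22,0,0],[0,0,0,-33.5,-22,0,0],[0,0,0,-33.5,-22,0,0],[0,0,0,-33.5,-22,0,0],[0,0,0,-55.8,-55,0,0],[0,0,0,-55.8,-55,0,0],[0,0,0,-55.8,-55,0,0],[0,0,0,-55.8,-55,0,0],[0,0,0,-55.8,-55,0,0],[0,0,0,-55.8,-55,0,0],[0,0,0,-55.8,-55,0,0],[0,0,0,-55.8,-55,0,0],[0,0,0,-55.8,-55,0,0],[0,0,0,-55.8,-55,2.5,0],[0,0,0,-55.8,-55,2.5,0],[0,0,0,-55.8,-55,2.5,0]]]}' 40
python3 -c "
from h import *
go([.546,-.118,.12])
im,d=ctrl.capture('wrist')
s=ctrl.get_state();print(s['finger_gap'])
for r in ctrl.tip_of('wrist','cap_top')[:4]:
  H=np.asarray(ctrl.camera_params('wrist')['hand_eye']);p=H@np.r_[r['point'],1]
  print(r['confidence'],R.from_rotvec(s['orientation']).apply(p[:3])+s['eef_pos'])"
```

```text
clock: 3.2
eef_pos: [0.5451, -0.1174, 0.172]
orientation: [-0.403, -3.114, -0.001]
force: [0.0, -0.2, 0.5]
finger_gap: 0.0002
finger_force: 0.0
shift cm [-0.11 -0.04  5.2 ] tool-y yaw 75.25  j [-0.29  0.3   1.58  0.    1.26 -1.6 ] F [ 0.  -0.2  0.5] t 3.2 [ 0.5451 -0.1174  0.172 ]
0.00020745627024762776
0.93 [ 0.54663852 -0.1192527   0.11542684]
0.89 [ 0.56598803 -0.22290433  0.10968882]
0.87 [ 0.43974036 -0.15134436  0.08596147]
```

The wrist camera agrees: cap at (0.5466,-0.119), z 0.115. Now the descent onto the cap.

```bash
python3 -m handwheel '{"commands":[[[0,0,0,-0.15,0.1,2,0],[0,0,0,-0.15,0.1,4,0],[0,0,0,-0.15,0.1,5.2,0],[0,0,0,-0.15,0.1,5.7,0],[0,0,0,-0.15,0.1,6.1,0],[0,0,0,-0.15,0.1,6.4,0],[0,0,0,-0.15,0.1,6.4,0],[0,0,0,-0.15,0.1,6.4,0]]]}'
```

```text
clock: 4.1
eef_pos: [0.5481, -0.1176, 0.1088]
orientation: [0.404, 3.115, -0.0]
force: [0.6, 0.2, 0.4]
finger_gap: -0.0001
finger_force: 0.0
```

```bash
python3 -m handwheel '{"commands":[[[0,0,0,0,0,0.15,0],[0,0,0,0,0,0.15,0],[0,0,0,0,0,0.15,0]]]}'
python3 - <<'E'
from h import *
im,d=save('press.png','scene',(170,130,260,220),6)
C=cloud('scene',d)
s=ctrl.get_state();print(s['force'],s['eef_pos'])
E
```

```text
clock: 4.4
eef_pos: [0.5477, -0.1175, 0.1069]
orientation: [0.404, 3.115, -0.0]
force: [-0.6, -0.3, -0.7]
finger_gap: -0.0
finger_force: 0.0
[-0.37069041  0.41162323  0.47002065] [ 0.54771059 -0.11755738  0.10691355]
```

View pics/press.png

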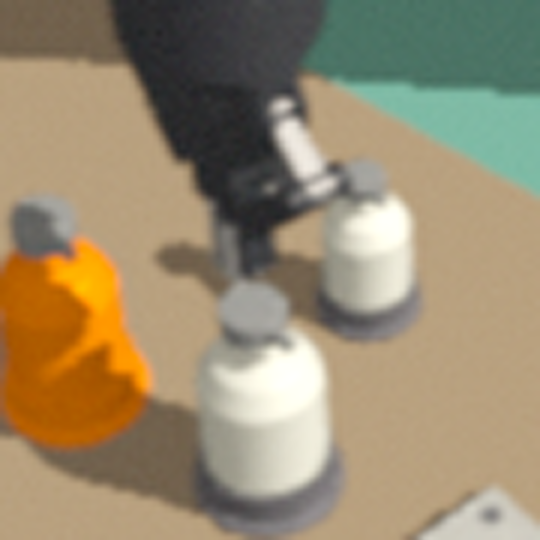

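```bash
python3 - <<'E'
from h import *
s=ctrl.get_state();print(pix('scene',s['eef_pos']),pix('top',s['eef_pos']))
im,d=ctrl.capture('scene');C=cloud('scene',d)
for u,v in((207,167),(207,170),(207,173),(207,175),(212,170),(212,173),(212,175),(212,177),(212,180)):print(u,v,C[v,u].round(3),im[v,u])
m=(np.hypot(C[...,0]-.546,C[...,1]+.118)<.03)&(C[...,2]>.09);print(np.round(np.percentile(C[m][:,2],[0,25,50,75,100]),3),m.sum())
im,d=ctrl.capture('top');C=cloud('top',d)
m=(np.hypot(C[...,0]-.546,C[...,1]+.118)<.02)&(C[...,2]>.09);print(np.round(C[m][:,2],3)[:20],m.sum())
E
```

```text
[212.20347627 183.80268444] [295.74841953 162.24246711]
207 167 [ 0.561 -0.115  0.177] [92 89 86]
207 170 [ 0.559 -0.118  0.165] [117 115 108]
207 173 [ 0.56  -0.119  0.154] [109 105 101]
207 175 [ 0.559 -0.12   0.146] [119 110 100]
212 170 [ 0.566 -0.094  0.186] [63 63 64]
212 173 [ 0.557 -0.105  0.161] [66 66 69]
212 175 [ 0.556 -0.107  0.153] [95 92 87]
212 177 [ 0.537 -0.127  0.115] [149 144 135]
212 180 [ 0.543 -0.122  0.114] [163 162 156]
[0.09  0.149 0.201 0.239 0.551] 581
[0.551 0.55  0.549 0.552 0.552 0.551 0.552 0.552 0.552 0.548 0.55  0.548
 0.548 0.549 0.548 0.551 0.552 0.552 0.552 0.551] 422
```

```bash
python3 - <<'E'
from h import *
s=ctrl.get_state()
im,d=save('w.png','wrist',s=1.2)
c=ctrl.camera_params('wrist');K=np.asarray(c['camera_matrix']);H=np.asarray(c['hand_eye']);print(H.round(3))
q=np.linalg.inv(H)@[0,0,0,1];q2=K@q[:3];print('tcp px',q2[:2]/q2[2],q[:3])
v,u=np.mgrid[:384,:512];P=np.stack([(u-K[0,2])/K[0,0]*d,(v-K[1,2])/K[1,1]*d,d],-1)@H[:3,:3].T+H[:3,3]
m=(d>0)&(abs(P[...,0])<.03)&(abs(P[...,1])<.05)
for lo in np.arange(-.12,.03,.01):
    k=m&(P[...,2]>lo)&(P[...,2]<=lo+.01);print(round(lo,2),k.sum(),P[k].mean(0).round(3) if k.any() else '')
E
```

```text
[[-0.001 -0.962 -0.271  0.07 ]
 [ 1.    -0.001  0.     0.   ]
 [-0.001 -0.271  0.962 -0.176]
 [ 0.     0.     0.     1.   ]]
tcp px [255.36223577 228.17269093] [-0.00052928  0.01979222  0.18891874]
-0.12 8921 [ 0.012 -0.    -0.115]
-0.11 7422 [ 0.011  0.    -0.106]
-0.1 4609 [ 0.007  0.001 -0.094]
-0.09 3615 [ 0.009  0.001 -0.086]
-0.08 1082 [ 0.008  0.001 -0.075]
-0.07 446 [ 0.011  0.001 -0.064]
-0.06 510 [ 0.01   0.001 -0.055]
-0.05 389 [ 0.01   0.001 -0.045]
-0.04 47 [ 0.012  0.001 -0.038]
-0.03 0 
-0.02 0 
-0.01 1230 [ 0.008 -0.    -0.006]
-0.0 68 [ 0.015 -0.001  0.002]
0.01 188 [ 0.014 -0.002  0.019]
0.02 1293 [ 0.014 -0.003  0.024]
```

View pics/w.png

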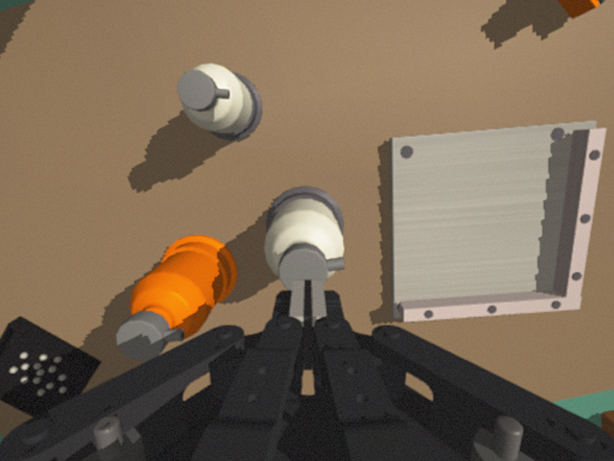

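The wrist picture (cap at (303,265), fingertips ending at (305,290)) and the depth agree with the scene camera. The shut tips end about 37 mm above the reported TCP, so they haven't reached the cap yet. I'll keep descending by force.

```bash
python3 -m handwheel '{"commands":[[[0,0,0,0,0,1,0],[0,0,0,0,0,2,0],[0,0,0,0,0,2.5,0],[0,0,0,0,0,2.5,0],[0,0,0,0,0,2.5,0]]]}'; python3 -m handwheel '{"commands":[[[0,0,0,0,0,0.2,0],[0,0,0,0,0,0.2,0]]]}'; python3 -m handwheel '{"commands":[[[0,0,0,0,0,0.2,0],[0,0,0,0,0,0.2,0]]]}';python3 -m handwheel '{"commands":[[[0,0,0,0,0,0.2,0],[0,0,0,0,0,0.2,0]]]}'
```

```text
clock: 5.1
eef_pos: [0.5474, -0.1175, 0.0814]
orientation: [-0.404, -3.115, -0.0]
force: [0.4, 0.6, 0.4]
finger_gap: -0.0001
finger_force: 0.0
clock: 5.3
eef_pos: [0.5481, -0.1176, 0.0801]
orientation: [0.404, 3.115, -0.0]
force: [0.7, -0.5, 1.6]
finger_gap: 0.0002
finger_force: 0.9
clock: 5.5
eef_pos: [0.5481, -0.1176, 0.0781]
orientation: [0.404, 3.114, -0.0]
force: [0.4, -0.1, 2.8]
finger_gap: 0.0002
finger_force: 1.4
clock: 5.7
eef_pos: [0.5481, -0.1176, 0.076]
orientation: [0.404, 3.115, -0.0]
force: [0.9, -0.2, 4.0]
finger_gap: -0.0
finger_force: 1.9
```

```bash
python3 -m handwheel '{"commands":[[[0,0,0,0,0,0.2,0],[0,0,0,0,0,0.25,0],[0,0,0,0,0,0.25,0],[0,0,0,0,0,0.25,0]]]}'
```

```text
clock: 6.1
eef_pos: [0.5482, -0.1177, 0.074]
orientation: [0.404, 3.114, -0.0]
force: [-0.2, -0.8, 7.4]
finger_gap: -0.0002
finger_force: 3.9
```

```bash
python3 -m handwheel '{"commands":[[[0,0,0,0,0,-1,0],[0,0,0,0,0,-4,0],[0,0,0,0,0,-9,0],[0,0,0,0,0,-9,0],[0,0,0,0,0,-9,0]]]}'
python3 - <<'E'
from h import *
im,d=ctrl.capture('scene');C=cloud('scene',d)
m=(np.hypot(C[...,0]-.546,C[...,1]+.118)<.015)&(C[...,2]<.13)&(C[...,2]>.105);print(np.median(C[m][:,2]))
go([.444,.249,.14],117.5)
E
```

```text
clock: 6.6
eef_pos: [0.5482, -0.1177, 0.1647]
orientation: [0.403, 3.113, -0.001]
force: [0.1, -0.2, -0.7]
finger_gap: -0.0001
finger_force: 0.0
0.11432257347527305
shift cm [19.3  32.8   2.34] tool-y yaw 75.23  world yaw change 42.27 deg -> turn z -0.7377 rad (alt 2.404) j [-0.29  0.31  1.59 -0.    1.24 -1.6 ] F [-0.6  0.5 -0.8] t 6.65 [ 0.547  -0.1173  0.1633]
```

```bash
python3 -m handwheel '{"commands":[[[0,0,-0.738,19.3,32.8,0,8.5],[0,0,-0.738,19.3,32.8,0,8.5],[0,0,-0.738,19.3,32.8,0,8.5],[0,0,-0.738,19.3,32.8,0,8.5],[0,0,-0.738,19.3,32.8,0,8.5],[0,0,-0.738,19.3,32.8,0,8.5],[0,0,-0.738,19.3,32.8,0,8.5],[0,0,-0.738,19.3,32.8,0,8.5],[0,0,-0.738,19.3,32.8,0,8.5],[0,0,-0.738,19.3,32.8,0,8.5],[0,0,-0.738,19.3,32.8,0,8.5],[0,0,-0.738,19.3,32.8,2.3,8.5],[0,0,-0.738,19.3,32.8,2.3,8.5],[0,0,-0.738,19.3,32.8,2.3,8.5]]]}'
python3 - <<'E'
from h import *
s=ctrl.get_state();im,d=save('w2.png','wrist',s=1.2)
c=ctrl.camera_params('wrist');K=np.asarray(c['camera_matrix']);H=np.asarray(c['hand_eye'])
v,u=np.mgrid[:384,:512];P=np.stack([(u-K[0,2])/K[0,0]*d,(v-K[1,2])/K[1,1]*d,d],-1)@H[:3,:3].T+H[:3,3]
W=P@R.from_rotvec(s['orientation']).as_matrix().T+s['eef_pos']
n=np.hypot(W[...,0]-.444,W[...,1]-.249)<.05
for lo,hi in((.053,.062),(.018,.026)):
    m=n&(W[...,2]>lo)&(W[...,2]<hi)
    if m.sum()>20: print(cv2.minAreaRect((W[m][:,:2]*1000).astype(np.float32)),np.median(W[m][:,2]),m.sum())
f=(abs(P[...,0])<.03)&(P[...,2]<.0)&(P[...,2]>-.1)&(d>0);print('tips max z',np.percentile(P[f][:,2],[90,99,100]))
go([.444,.249,-.008],117.5)
E
```

```text
clock: 8.05
eef_pos: [0.4444, 0.2474, 0.1399]
orientation: [0.744, -3.05, 0.001]
force: [0.3, 0.1, 0.5]
finger_gap: 0.0846
finger_force: 0.0
((442.281494140625, 250.19049072265625), (35.62346649169922, 19.22724723815918), 28.083240509033203) 0.05593677855111116 717
((442.605712890625, 250.7965087890625), (60.369300842285156, 46.12998580932617), 27.549041748046875) 0.022087896954027735 1440
tips max z [-0.05950991 -0.04927578 -0.04607062]
shift cm [ 0.03  0.14 14.85] tool-y yaw 117.42  world yaw change 0.08 deg -> turn z -0.0015 rad (alt 3.140) j [ 0.43  0.27  1.72 -0.    1.15 -1.62] F [1.2 0.5 0.7] t 8.1 [0.445  0.2479 0.1405]
```

View pics/w2.png

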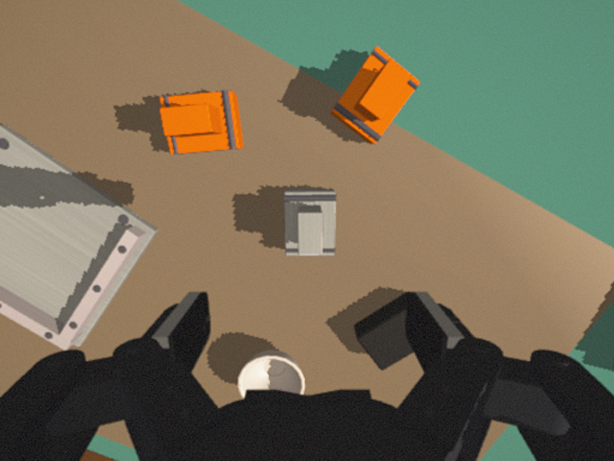

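```bash
python3 -m handwheel '{"commands":[[[0,0,0,0,0.15,5,8.5],[0,0,0,0,0.15,9,8.5],[0,0,0,0,0.15,12,8.5],[0,0,0,0,0.15,14,8.5],[0,0,0,0,0.15,14.8,8.5],[0,0,0,0,0.15,14.8,8.5],[0,0,0,0,0.15,14.8,8.5]]]}' 60; python3 -m handwheel '{"commands":[[[0,0,0,0,0,0,1],[0,0,0,0,0,0,1],[0,0,0,0,0,0,1],[0,0,0,0,0,0,1],[0,0,0,0,0,0,1],[0,0,0,0,0,0,1],[0,0,0,0,0,0,1],[0,0,0,0,0,0,1]]]}' 60
```

```text
clock: 8.8
eef_pos: [0.4452, 0.2506, -0.0066]
orientation: [-0.746, 3.05, 0.001]
force: [0.4, -0.0, 0.6]
finger_gap: 0.0853
finger_force: 0.0
clock: 9.6
eef_pos: [0.4443, 0.2503, -0.0072]
orientation: [-0.747, 3.051, 0.0]
force: [-0.5, -1.2, 6.4]
finger_gap: 0.0189
finger_force: 59.7
```

```bash
python3 -m handwheel '{"commands":[[[0,0,0,0,0,-1,1],[0,0,0,0,0,-4,1],[0,0,0,0,0,-9,1],[0,0,0,0,0,-9,1],[0,0,0,0,0,-9,1],[0,0,0,0,0,-9,1]]]}'
python3 - <<'E'
from h import *
s=ctrl.get_state();im,d=ctrl.capture('wrist')
c=ctrl.camera_params('wrist');H=np.asarray(c['hand_eye'])
for r in ctrl.tip_of('wrist','block')[:4]: print(r['confidence'],(H@np.r_[r['point'],1])[:3].round(3))
th=np.radians(-9.8);ex=np.array([np.cos(th),np.sin(th)]);ey=np.array([-ex[1],ex[0]]);j=np.array([.5852,.0300])
p=j+ex*(.062-.030-.012)+ey*(.062-.023-.012);print(p)
go([*p,s['eef_pos'][2]],80.2)
im,d=ctrl.capture('scene');C=cloud('scene',d);e=s['eef_pos']
m=(np.hypot(C[...,0]-e[0],C[...,1]-e[1])<.05)&(C[...,2]<.2)&(C[...,2]>.04);print('bottom z',np.percentile(C[m][:,2],[0,1,5]),s['eef_pos'])
E
```

```text
clock: 10.2
eef_pos: [0.4419, 0.2493, 0.0809]
orientation: [0.746, -3.048, 0.001]
force: [-0.2, 0.3, -6.5]
finger_gap: 0.0191
finger_force: 59.9
0.87 [ 0.087 -0.09   0.079]
0.77 [ 0.003  0.002 -0.005]
0.68 [-0.112 -0.246  0.067]
0.62 [0.108 0.059 0.081]
[0.60950381 0.05320182]
shift cm [ -5.81 -25.13  -0.08] tool-y yaw 117.51  world yaw change -37.31 deg -> turn z 0.6512 rad (alt -2.490) j [ 0.43  0.34  1.8  -0.    1.01 -1.62] F [ 0.3  1.5 -6.5] t 10.3 [0.4419 0.2493 0.0804]
bottom z [0.08539662 0.08969738 0.09573099] [0.44194528 0.24929792 0.08089243]
```

```bash
python3 -m handwheel '{"commands":[[[0,0,0.651,-5.8,-25.1,0,1],[0,0,0.651,-5.8,-25.1,0,1],[0,0,0.651,-5.8,-25.1,0,1],[0,0,0.651,-5.8,-25.1,0,1],[0,0,0.651,-5.8,-25.1,0,1],[0,0,0.651,-5.8,-25.1,0,1],[0,0,0.651,-5.8,-25.1,0,1],[0,0,0.651,-5.8,-25.1,0,1],[0,0,0.651,-5.8,-25.1,0,1],[0,0,0.651,-5.8,-25.1,0,1],[0,0,0.651,-5.8,-25.1,4,1],[0,0,0.651,-5.8,-25.1,4,1],[0,0,0.651,-5.8,-25.1,4,1]]]}'
python3 - <<'E'
from h import *
s=ctrl.get_state();im,d=save('place.png','scene',(190,170,320,300),5)
go([.6095,.0532,.005],80.2)
C=cloud('scene',d);e=s['eef_pos']
n=np.hypot(C[...,0]-e[0],C[...,1]-e[1])<.05
m=n&(C[...,2]>e[2]+.026)&(C[...,2]<e[2]+.032);print(cv2.minAreaRect((C[m][:,:2]*1000).astype(np.float32)),m.sum())
E
```

```text
clock: 11.65
eef_pos: [0.6096, 0.0552, 0.0418]
orientation: [-0.266, -3.127, 0.0]
force: [1.0, -0.7, -6.0]
finger_gap: 0.0193
finger_force: 60.9
shift cm [ 0.14 -0.21  3.79] tool-y yaw 80.27  world yaw change -0.07 deg -> turn z 0.0013 rad (alt -3.140) j [ 0.02  0.51  1.61  0.    1.02 -1.38] F [ 0.6 -0.2 -5. ] t 11.7 [0.6113 0.055  0.0429]
((611.7188110351562, 54.42412185668945), (47.71113586425781, 57.847103118896484), 78.8478775024414) 187
```

View pics/place.png

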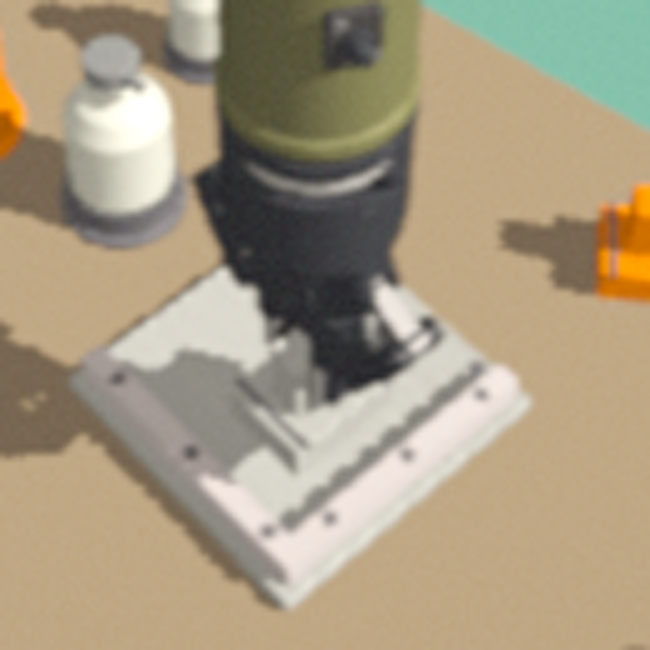

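The block hangs square above the plate, its base around (300,430), clear of both fences. Lowering it now.

```bash
python3 -m handwheel '{"commands":[[[0,0,0,0,-0.15,2,1],[0,0,0,0,-0.15,3,1],[0,0,0,0,-0.15,3.4,1],[0,0,0,0,-0.15,3.6,1],[0,0,0,0,-0.15,3.6,1],[0,0,0,0,-0.15,3.6,1]]]}';python3 -m handwheel '{"commands":[[[0,0,0,0,0,0.1,1],[0,0,0,0,0,0.15,1],[0,0,0,0,0,0.15,1]]]}';python3 -m handwheel '{"commands":[[[0,0,0,0,0,0.1,1],[0,0,0,0,0,0.1,1],[0,0,0,0,0,0.1,1]]]}'
```

```text
clock: 12.3
eef_pos: [0.6117, 0.0529, 0.0069]
orientation: [0.268, 3.129, 0.0]
force: [-0.3, 0.1, -4.8]
finger_gap: 0.0191
finger_force: 61.0
clock: 12.6
eef_pos: [0.6111, 0.0529, 0.0049]
orientation: [0.268, 3.13, 0.0]
force: [-0.5, 0.1, -5.2]
finger_gap: 0.019
finger_force: 61.0
clock: 12.9
eef_pos: [0.6111, 0.0529, 0.0037]
orientation: [-0.268, -3.13, 0.0]
force: [-0.1, 0.3, -5.1]
finger_gap: 0.0194
finger_force: 61.0
```

```bash
python3 -m handwheel '{"commands":[[[0,0,0,0,0,0.1,1],[0,0,0,0,0,0.1,1],[0,0,0,0,0,0.1,1]]]}';python3 -m handwheel '{"commands":[[[0,0,0,0,0,0.05,1],[0,0,0,0,0,0.05,1],[0,0,0,0,0,0.05,1]]]}'
```

```text
clock: 13.2
eef_pos: [0.6113, 0.0529, 0.0029]
orientation: [0.268, 3.13, -0.0]
force: [0.1, -0.8, -4.3]
finger_gap: 0.0191
finger_force: 61.2
clock: 13.5
eef_pos: [0.6113, 0.0528, 0.0029]
orientation: [0.268, 3.13, 0.0]
force: [-0.8, 0.2, 1.9]
finger_gap: 0.0189
finger_force: 62.0
```

```bash
python3 -m handwheel '{"commands":[[[0,0,0,-0.3,0.3,0,1],[0,0,0,-0.5,0.6,0,1],[0,0,0,-0.7,0.8,0,1],[0,0,0,-0.7,0.8,0,1],[0,0,0,-0.7,0.8,0,1]]]}';python3 -m handwheel '{"commands":[[[0,0,0,0,0.1,0,1],[0,0,0,0,0.2,0,1],[0,0,0,0,0.2,0,1]]]}';python3 -m handwheel '{"commands":[[[0,0,0,0,0.1,0,1],[0,0,0,0,0.1,0,1],[0,0,0,0,0.1,0,1]]]}'; python3 -m handwheel '{"commands":[[[0,0,0,0,0.1,0,1],[0,0,0,0,0.1,0,1],[0,0,0,0,0.1,0,1]]]}'
```

```text
clock: 14.0
eef_pos: [0.6207, 0.06, 0.0029]
orientation: [0.268, 3.128, 0.001]
force: [-0.8, 0.9, 5.0]
finger_gap: 0.0192
finger_force: 62.6
clock: 14.3
eef_pos: [0.6208, 0.0611, 0.0029]
orientation: [0.267, 3.128, -0.001]
force: [-0.4, -2.8, 4.7]
finger_gap: 0.0192
finger_force: 62.7
clock: 14.6
eef_pos: [0.6209, 0.062, 0.0029]
orientation: [0.268, 3.128, -0.001]
force: [-0.1, -2.3, 6.3]
finger_gap: 0.0192
finger_force: 62.7
clock: 14.9
eef_pos: [0.621, 0.0629, 0.0029]
orientation: [0.268, 3.128, -0.001]
force: [-0.8, -2.7, 5.8]
finger_gap: 0.0188
finger_force: 62.7
```

```bash
python3 -m handwheel '{"commands":[[[0,0,0,0,0.1,0,1],[0,0,0,0,0.1,0,1],[0,0,0,0,0.1,0,1]]]}'; python3 -m handwheel '{"commands":[[[0,0,0,-0.1,0,0,1],[0,0,0,-0.2,0,0,1],[0,0,0,-0.2,0,0,1]]]}';python3 -m handwheel '{"commands":[[[0,0,0,-0.1,0.05,0,1],[0,0,0,-0.1,0.05,0,1],[0,0,0,-0.1,0.05,0,1]]]}'; python3 -m handwheel '{"commands":[[[0,0,0,-0.1,0,0,1],[0,0,0,-0.1,0,0,1],[0,0,0,-0.1,0,0,1]]]}'
```

```text
clock: 15.2
eef_pos: [0.621, 0.063, 0.0029]
orientation: [0.267, 3.128, -0.003]
force: [-0.7, -5.3, 5.4]
finger_gap: 0.0189
finger_force: 62.8
clock: 15.5
eef_pos: [0.621, 0.063, 0.0029]
orientation: [-0.268, -3.128, 0.003]
force: [-5.0, -4.0, 9.1]
finger_gap: 0.0193
finger_force: 63.4
clock: 15.8
eef_pos: [0.6211, 0.063, 0.0029]
orientation: [-0.267, -3.127, 0.004]
force: [-5.3, -4.9, 11.0]
finger_gap: 0.0187
finger_force: 63.6
clock: 16.1
eef_pos: [0.6221, 0.0628, 0.0029]
orientation: [-0.267, -3.127, 0.004]
force: [-6.7, -4.8, 11.9]
finger_gap: 0.0191
finger_force: 63.6
```

```bash
python3 -m handwheel '{"commands":[[[0,0,0,-0.1,0,-0.05,1],[0,0,0,-0.1,0,-0.05,1],[0,0,0,-0.1,0,-0.05,1]]]}';python3 -m handwheel '{"commands":[[[0,0,0,-0.1,0,0,1],[0,0,0,-0.1,0,0,1],[0,0,0,-0.1,0,0,1]]]}'; python3 -m handwheel '{"commands":[[[0,0,0,-0.1,0,0,1],[0,0,0,-0.1,0,0,1],[0,0,0,-0.1,0,0,1]]]}'; python3 -m handwheel '{"commands":[[[0,0,0,-0.1,0,0,1],[0,0,0,-0.1,0,0,1],[0,0,0,-0.1,0,0,1]]]}'
```

```text
clock: 16.4
eef_pos: [0.623, 0.0626, 0.0029]
orientation: [-0.267, -3.127, 0.004]
force: [-5.2, -4.7, 8.6]
finger_gap: 0.0195
finger_force: 63.0
clock: 16.7
eef_pos: [0.6238, 0.0625, 0.0029]
orientation: [-0.267, -3.126, 0.004]
force: [-5.9, -4.8, 9.3]
finger_gap: 0.019
finger_force: 63.2
clock: 17.0
eef_pos: [0.6238, 0.0625, 0.003]
orientation: [-0.267, -3.125, 0.004]
force: [-7.5, -3.6, 10.6]
finger_gap: 0.019
finger_force: 63.5
clock: 17.3
eef_pos: [0.6238, 0.0625, 0.003]
orientation: [-0.267, -3.123, 0.004]
force: [-8.6, -4.9, 11.8]
finger_gap: 0.0188
finger_force: 63.7
```

Both fences are touched: y stopped at 0.063 and x at 0.6238, which matches the geometry. Now I'll build up the press with the plate load eased.

```bash
python3 -m handwheel '{"commands":[[[0,0,0,-0.1,0.2,-0.05,1],[0,0,0,-0.2,0.4,-0.05,1],[0,0,0,-0.3,0.5,-0.05,1],[0,0,0,-0.3,0.5,-0.05,1],[0,0,0,-0.3,0.5,-0.05,1]]]}'
```

```text
clock: 17.8
eef_pos: [0.6237, 0.0626, 0.0032]
orientation: [-0.265, -3.117, 0.014]
force: [-15.2, -15.5, 17.1]
finger_gap: 0.0185
finger_force: 64.3
```

```bash
python3 -m handwheel '{"commands":[[[0,0,0,0,0,-0.05,1],[0,0,0,0,0,-0.05,1],[0,0,0,0,0,-0.05,1],[0,0,0,0,0,-0.05,1],[0,0,0,0,0,-0.05,1],[0,0,0,0,0,-0.05,1]]]}'
python3 - <<'E'
from h import *
im,d=save('fin.png','scene',(190,170,320,300),5)
C=cloud('scene',d);s=ctrl.get_state();Rm=R.from_rotvec(s['orientation']).as_matrix()
print('tilt',np.arccos(-Rm[2,2]),'yaw',np.degrees(np.arctan2(Rm[1,1],Rm[0,1])),s['force'],s['eef_pos'],s['clock'])
m=(np.hypot(C[...,0]-.546,C[...,1]+.118)<.012)&(C[...,2]<.13)&(C[...,2]>.1);print('cap',np.median(C[m][:,2]))
E
```

```text
clock: 18.4
eef_pos: [0.6237, 0.0626, 0.0032]
orientation: [-0.266, -3.116, 0.014]
force: [-15.0, -14.8, 14.4]
finger_gap: 0.0191
finger_force: 63.8
tilt 0.016573242134992082 yaw 80.2560809599698 [-14.54238074 -15.64147334  13.885064  ] [0.62367509 0.06257855 0.00320052] 18.45
cap 0.11439893777933684
```

View pics/fin.png

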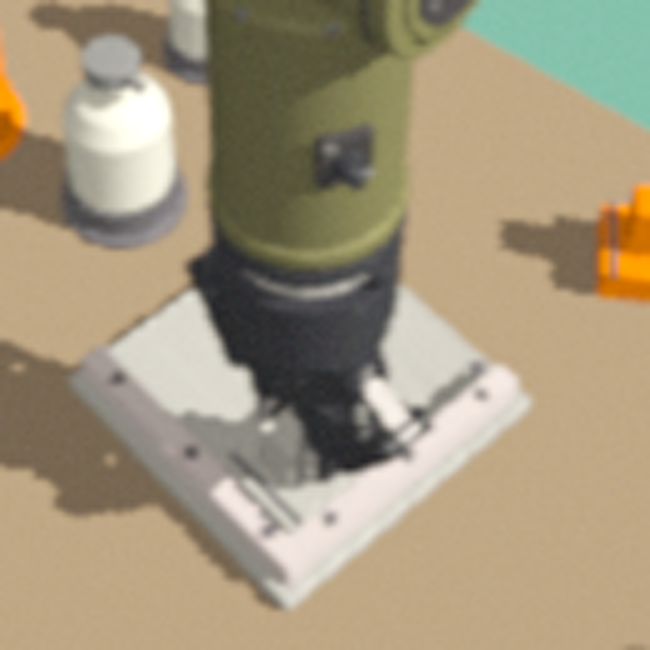

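The block sits square in the corner, around (275,490), against both fences. It is steady under load, and the cap is up. Handing in.

```bash
python3 -c "
from bench import ctrl
print(ctrl.finish_job())"
```

```text
the job is handed in; nothing more can be done
None
```

I pressed the cap fully down and it sprang back, then held the steel block in the jig's corner with about 12 N and 18 N along the two fence directions; the job is handed in, but no verdict came back.

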